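# Tin through the crate's spring flap

### The job

Put the small rectangular steel tin that stands before the storage crate away in it without picking it up: push the crate's self-closing flap open with one finger and, while that finger keeps it open, push the tin along its runner and in through the doorway with the other finger. Push it on until it stands upright so far inside that the flap swings fully shut behind it, and leave the other things on the shelf where they are.

Things in the scene. Friction and masses are not known exactly. Their poses are not given: they have to be found in the camera images.
- crate: Fixed pale plastic crate, open at the top. Origin: on the shelf, under the middle of its doorway. x points inward through the doorway, y to the left as seen going in, z up. Floor 4 mm thick, x -115 to 206, y -59 to 59 mm. Walls 4 mm thick, tops 54 mm above the shelf, inner faces at y = +-55 and x = 202 mm, start at x = -4 mm. The doorway is 110 mm wide, with no bar above.
- runner (a point): Crate x = -60, y = -28.5 mm, on the floor (4 mm above the shelf), mid-length in the runner before the doorway: two low rails, tops 18 mm above the shelf, crate x = -114 to -5 mm, leave a lane 53 mm wide (y = -55 to -2 mm) where the tin starts. Left of the lane (y = 1 to 59 mm) the floor before the flap is bare.
- flap (a joint): Self-closing flap filling the doorway: 0 rad = shut, grows as it swings inward, stop at 1.75. Grey panel 4 mm thick, 104 mm long, from 8 to 46 mm above the shelf. A damped spring shuts it: 0.06 N m when shut plus 0.1 N m per rad; let go, it closes in about 2 s.
- flap_hinge (a point): The flap's upright hinge axis at the doorway's left end (crate x = 0, y = 53 mm), 8 mm above the shelf. The free edge sweeps a radius of 105 mm about it inside the crate, so the flap can shut only with the tin outside that sweep: along the right wall the tin's centre must be about 112 mm or more past the doorway.
- flap_edge (a point): Middle of the flap's free edge, at half its height (27 mm above the shelf); shut, it lies at crate x = 0, y = -52 mm.
- tin: Loose, closed rectangular steel tin, 54 mm along its x, 44 mm along its y, 43 mm high, 0.1 to 0.2 kg. Origin: centre of its underside, z up. It starts in the runner before the doorway, its long side along the runner, x pointing inward; the smallest of the tins.
- bowl: Loose bystander, to be left alone: blue ceramic bowl, 120 mm across, 55 mm high. Origin: centre of its underside.
- biscuit_tin: Loose bystander, to be left alone: rectangular steel biscuit tin with closed lid, 134 x 104 mm, 78 mm high. Origin: centre of its underside.
- soap_pump: Loose bystander, to be left alone: chrome hand soap pump, 62 mm across, 153 mm high. Origin: centre of its underside.
- egg_cup: Loose bystander, to be left alone: stemmed glass egg cup, 52 mm across, 57 mm high. Origin: centre of its underside.
Not all that is in view belongs to the job. What is shaped like the tin but orange or turquoise is not meant.

How it is judged:
By the outcome, as a careful person would: the job done as asked, in the order asked, and still so for the second after the job is handed in, with the robot touching nothing.
It also fails if it takes over 48 s, if anything falls off the work surface, if the arm or the gripper's body presses on something with over 40 N, if the wrist force passes 120 N, or if a joint passes its speed limit or range.

### The arm

A 6-joint arm with a two-finger parallel gripper is mounted at the origin on the work surface. World frame = base frame: x ahead of the robot, y to its left, z up, the work surface at z = 0. Lengths are in m, angles in rad, forces in N, time in s.
With the tool pointing down it reaches from about 0.375 to 0.975 m from the base axis. Payload 3.8 kg.
Tool frame: the origin (TCP) lies midway between the tips of the shut fingers; the grasp point (between the pads) lies 19 mm behind it (manip.pinch_z is the distance from the TCP to the grasp point, in m); y points along the fingers, z is the direction in which the jaws open and shut, and the axes are right-handed (so a half turn about y gives the same grasp; the last joint's range is limited). The gripper opens to 85 mm and grips with 20 to 120 N. Pads are 22 mm wide; open, the fingers measure 114 mm over their backs; the gripper's body (76 mm by 85 mm) begins 54 mm behind the grasp point. The pads swing forward as they close: fully open they stand 13 mm farther back than shut.
Start: joints at [1.235, 0.264, 1.604, -0, 1.274, -0.037], TCP at [0.199, 0.645, 0.231] pointing down, gripper open.
Joint ranges: [-2.63, 2.63], [-0.94, 2.18], [0.31, 2.57], [-1.31, 4.45], [0, 2.66], [-2.55, 2.55]. Speed limits (rad/s): [2.57, 2.57, 3.14, 3.14, 3.14, 3.14].

### API

Orientations are given as a unit quaternion [x, y, z, w].
In Python, from bench import manip, hand, kin, telemetry, eyes gives the robot as it stands. The module is installed in compiled form; this text tells all that it offers. Calls block until the motion is done:
- manip.move_pose(position, orientation): joint-space move of the TCP to a pose.
- manip.line_to(position, attitude=None, feed=0.15, threshold=None): straight line of the TCP; attitude=None keeps the orientation; feed is the mean speed in m/s. With threshold (N) it stops when the force on the tool has changed by that much, and returns True; else False.
- manip.move_j(angles): joint-space move.
- hand.set_gripper(opening): opening from 0.0 (shut) to 1.0 (fully open); the grip force is fixed at half the most; returns when the fingers have stopped.
- manip.pause(seconds).
- kin.solve_ik(position, orientation): joint angles nearest the present ones, or None.
- telemetry.read_state(): the state.
- eyes.capture(name): name is "scene" or "top" or "wrist"; returns (picture, depth): 480x640x3 uint8, blue, green, red; 480x640 float32, m along the optical axis (not along the pixel's ray), 0 where there is no reading.
- eyes.camera_model(name): a dict with "K" (3x3 intrinsics, pixels), "pose" (4x4, takes a point from camera to world coordinates). Camera axes: x right, y up, looking along -z (the intrinsics and any distortion apply to the point x, -y, -z); pixel columns grow to the right and rows downward; lengths in m; the calibration is good to about 2 mm. A picture is of the moment at which its call begins: read the wrist's pose just before it. camera_model takes no time and is no camera call; for the wrist camera it gives the pose at the moment of the call.
A pose or a line that the arm cannot do raises manip.IKError and nothing moves.
- manip.hand_in(): hands the job in, once; it reports no verdict.
The state is a dict: "time_s": time; "q": joint angles; "qd": joint speeds; "tau": joint torques, N m; "ee_pos": TCP position; "tcp_rot": TCP orientation; "contact_force": force on the tool from outside, world axes, zero at the start; "moment": the same for the moment, N m; "gripper_width": opening from 0.0 (shut) to 1.0 (fully open).
Only numpy, scipy, OpenCV 4.12 (cv2) and the standard library are available. Lean on these libraries where they do the work, as an engineer would, in place of code of your own. Each camera call takes 0.05 s, during which the arm holds its last target. There are 200 camera calls.

## Working session

There is one attempt and no reset: what is moved stays moved. The work goes in short steps, each a Python script; the robot and the scene stay as the last script left them, time stands still between calls to the robot, and variables do not carry over. Pictures are saved under pics/ and viewed, about 8 in all and at most 12, crops included, and the job is handed in when it is done.

```bash
mkdir -p pics; ls; python3 - <<'E'
from bench import manip, hand, kin, telemetry, eyes
import cv2,numpy as np
for n in ("scene","top"):
    im,d=eyes.capture(n); cv2.imwrite(f"pics/{n}1.png",im); np.save(f"pics/{n}1.npy",d)
    m=eyes.camera_model(n); print(n,np.round(m["K"],1).tolist(),np.round(m["pose"],3).tolist(), [k for k in m])
s=telemetry.read_state(); print(s)
E
```

```text
pics
scene [[444.9, 0.0, 313.3], [0.0, 444.9, 247.6], [0.0, 0.0, 1.0]] [[0.309, -0.753, 0.582, 0.971], [0.951, 0.237, -0.197, -0.127], [0.011, 0.614, 0.789, 0.62], [0.0, 0.0, 0.0, 1.0]] ['K', 'pose']
top [[506.8, 0.0, 316.5], [0.0, 506.8, 236.3], [0.0, 0.0, 1.0]] [[-0.004, 0.988, -0.157, 0.434], [-1.0, -0.004, -0.002, 0.033], [-0.003, 0.157, 0.988, 0.786], [0.0, 0.0, 0.0, 1.0]] ['K', 'pose']
{'time_s': 0.1, 'q': array([ 1.23510347e+00,  2.64695579e-01,  1.60525679e+00,  3.46979787e-05,
        1.27370351e+00, -3.69008421e-02]), 'qd': array([ 7.19548445e-05, -1.15477927e-03, -3.96696023e-03, -9.37317901e-04,
        1.68721276e-03,  6.59834341e-04]), 'tau': array([-7.30283627e-04, -5.16712904e+01, -3.68586838e+01, -8.16116540e-05,
        6.46748915e-03,  2.25232398e-06]), 'ee_pos': array([0.19846743, 0.64446226, 0.23006411]), 'tcp_rot': array([ 0.69994419, -0.10539655,  0.10510328, -0.69851486]), 'contact_force': array([ 0.11063823, -0.38319357,  0.11362568]), 'moment': array([-0.02238774, -0.01618921, -0.02052765]), 'gripper_width': 0.9970350767688867}
```

View pics/top1.png

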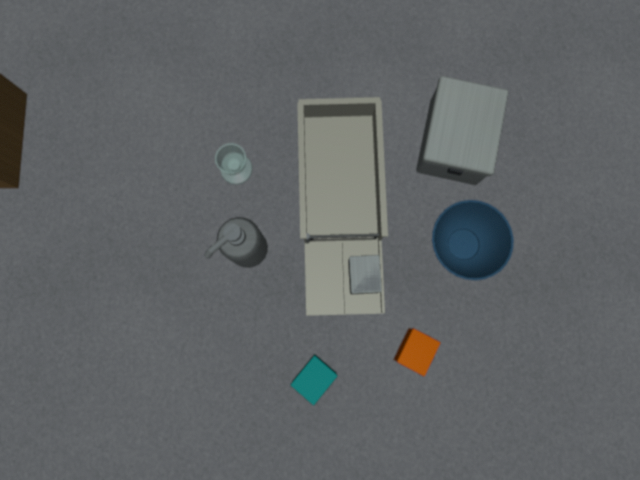

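View pics/scene1.png

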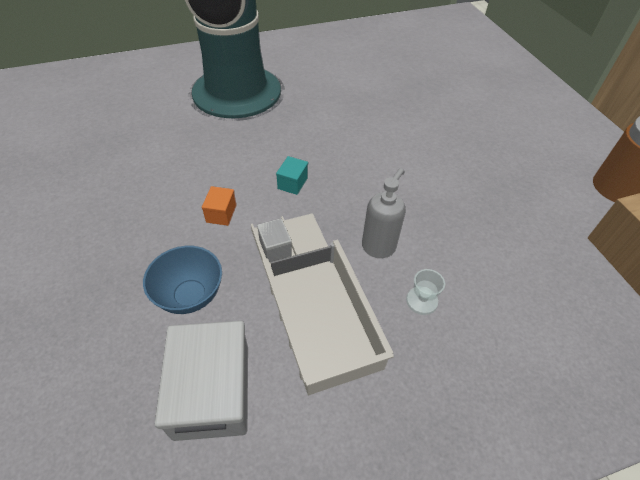

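The top view shows the crate with its doorway at row ~238 (cols 301–386) and its back at row ~98. The tin is at (365,274), on the right half of the apron. The pump is at (238,238) and the bowl at (472,240). The orange and turquoise boxes are decoys. I'll enlarge the doorway.

```bash
cat > h.py <<'E'
from bench import manip, hand, kin, telemetry, eyes
import cv2,numpy as np
from scipy.spatial.transform import Rotation as Ro
def px2w(n,u,v,z,m=None):
    m=m or eyes.camera_model(n); K=np.array(m["K"]);P=np.array(m["pose"])
    r=np.linalg.solve(K,[u,v,1.]); d=P[:3,:3]@[r[0],-r[1],-r[2]]
    o=P[:3,3]; return o+d*(z-o[2])/d[2]
E
python3 - <<'E'
from h import *
im=cv2.imread("pics/top1.png")
c=cv2.resize(im[225:325,290:400],None,fx=6,fy=6,interpolation=cv2.INTER_CUBIC)
c=cv2.convertScaleAbs(c,alpha=1.5)
for i in range(0,110,10): cv2.line(c,(i*6,0),(i*6,6),(0,0,255),1);cv2.putText(c,str(290+i),(i*6,18),0,.4,(0,0,255))
for i in range(0,100,10): cv2.line(c,(0,i*6),(6,i*6),(0,0,255),1);cv2.putText(c,str(225+i),(8,i*6+4),0,.4,(0,0,255))
cv2.imwrite("pics/crop.png",c)
for u,v,z in [(298,99,.054),(381.5,97.5,.054),(387,236,.054),(299,241,.054),(305,316,.004),(384.5,314.5,.004),(365,274,.047),(243,250,0),(240,238,.0),(472,240,0)]:
    print(u,v,np.round(px2w("top",u,v,z)*1000,1))
q=telemetry.read_state()["tcp_rot"];print(np.round(Ro.from_quat(q).as_matrix(),2))
E
```

```text
298 99 [763.6  62.4  54. ]
381.5 97.5 [765.4 -65.3  54. ]
387 236 [550.9 -68.2  54. ]
299 241 [544.1  60.5  54. ]
305 316 [435.9  53.1   4. ]
384.5 314.5 [437.7 -68.2   4. ]
365 274 [496.  -35.6  47. ]
243 250 [538.3 150.1   0. ]
240 238 [557.3 155.2   0. ]
472 240 [ 552.6 -208.7    0. ]
[[ 0.96 -0.    0.29]
 [-0.29 -0.    0.96]
 [-0.   -1.   -0.  ]]
```

View pics/crop.png

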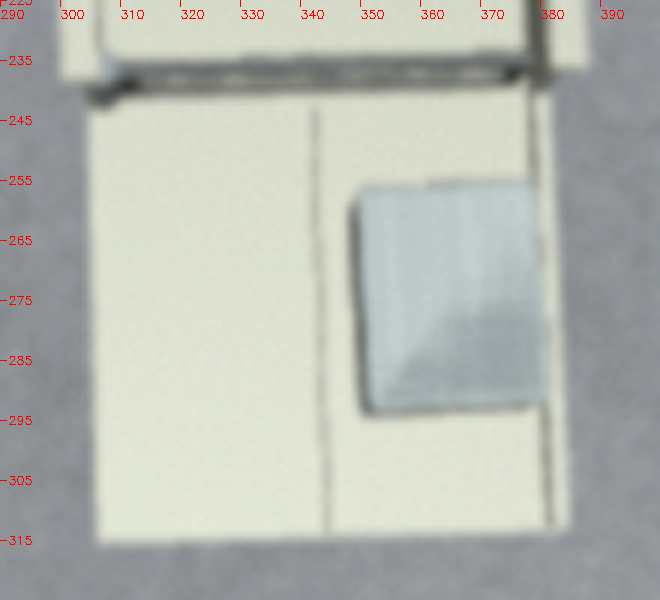

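```bash
python3 - <<'E'
from h import *
d=np.load("pics/top1.npy"); m=eyes.camera_model("top");P=np.array(m["pose"]);K=np.array(m["K"])
v,u=np.mgrid[:480,:640]; r=np.linalg.solve(K,np.c_[u.ravel(),v.ravel(),np.ones(u.size)].T)*d.ravel()
W=((P[:3,:3]@(r*np.array([[1],[-1],[-1]]))).T+P[:3,3]).reshape(480,640,3)*1000
for row in (130,200,237,275): print(row,[(c,*W[row,c].round().astype(int)) for c in list(range(296,310,1))+list(range(374,392,1))])
z=W[...,2]
w=W[252:298,346:386]; t=w[(w[...,2]>43)]; print("tin",len(t),t[:,2].mean(),cv2.minAreaRect(t[:,:2].astype(np.float32)))
for a in [(306.3,315.5,.004),(384.8,313.2,.004),(349.5,256,.047),(379,255.2,.047),(351.5,293.5,.047),(381,292,.047),(300.3,238.5,.054),(388,236,.054),(308,238,.046),(376,236.5,.046)]: print(a,np.round(px2w("top",*a,m=m)*1000,1))
E
```

```text
130 [(296, np.int64(734), np.int64(68), np.int64(2)), (297, np.int64(734), np.int64(66), np.int64(1)), (298, np.int64(713), np.int64(62), np.int64(55)), (299, np.int64(714), np.int64(61), np.int64(54)), (300, np.int64(714), np.int64(59), np.int64(54)), (301, np.int64(714), np.int64(58), np.int64(53)), (302, np.int64(714), np.int64(56), np.int64(55)), (303, np.int64(714), np.int64(55), np.int64(54)), (304, np.int64(729), np.int64(54), np.int64(14)), (305, np.int64(733), np.int64(53), np.int64(3)), (306, np.int64(732), np.int64(51), np.int64(5)), (307, np.int64(732), np.int64(50), np.int64(5)), (308, np.int64(733), np.int64(48), np.int64(5)), (309, np.int64(732), np.int64(46), np.int64(5)), (374, np.int64(724), np.int64(-56), np.int64(27)), (375, np.int64(720), np.int64(-56), np.int64(38)), (376, np.int64(714), np.int64(-56), np.int64(52)), (377, np.int64(712), np.int64(-57), np.int64(57)), (378, np.int64(713), np.int64(-59), np.int64(55)), (379, np.int64(713), np.int64(-60), np.int64(54)), (380, np.int64(713), np.int64(-62), np.int64(56)), (381, np.int64(712), np.int64(-63), np.int64(
[... 5160 characters left out ...]
(-76), np.int64(0)), (389, np.int64(498), np.int64(-77), np.int64(2)), (390, np.int64(498), np.int64(-79), np.int64(1)), (391, np.int64(498), np.int64(-80), np.int64(2))]
tin 1164 52.739214516501 ((485.7368469238281, -8.952156066894531), (64.85728454589844, 115.82809448242188), 21.508346557617188)
(306.3, 315.5, 0.004) [436.6  51.1   4. ]
(384.8, 313.2, 0.004) [439.6 -68.7   4. ]
(349.5, 256, 0.047) [522.5 -13.4  47. ]
(379, 255.2, 0.047) [523.5 -56.7  47. ]
(351.5, 293.5, 0.047) [467.8 -15.5  47. ]
(381, 292, 0.047) [469.8 -58.3  47. ]
(300.3, 238.5, 0.054) [547.7  58.6  54. ]
(388, 236, 0.054) [550.9 -69.7  54. ]
(308, 238, 0.046) [549.7  47.5  46. ]
(376, 236.5, 0.046) [551.5 -53.   46. ]
```

```bash
cat >> h.py <<'E'
O=np.array([.5531,-.0053]); YAW=.027
C,S=np.cos(YAW),np.sin(YAW); RW=np.array([[C,-S],[S,C]])
def pose(right,alpha,two_d,z):
    """hand pose from right-finger centre (crate, mm), jaw angle (deg), finger spacing (mm)"""
    a=np.radians(alpha); u=np.array([np.sin(a),np.cos(a)])
    c=O+RW@((np.array(right)+u*two_d/2)/1000); w=RW@u
    zj=np.array([w[0],w[1],0]); y=np.array([0,0,-1.])
    return np.r_[c,z], Ro.from_matrix(np.c_[np.cross(y,zj),y,zj]).as_quat()
def st(t=""):
    s=telemetry.read_state(); print(t,round(s["time_s"],2),np.round(s["ee_pos"],4),np.round(s["contact_force"],1),round(s["gripper_width"],3))
def phaseC(n=12):
    for f in np.linspace(0,1,n+1):
        yield (-36.8+f*(79.5+36.8),-20-17.5*f), 62-46.2*f, 79
E
python3 - <<'E'
from h import *
A=[((-104.8,-24),62,99.5)]; 
for p in [((-104.8,-24),62,99.5),((-44.8,-24),62,99.5)]+list(phaseC(4)):
    print(p,[None if (q:=kin.solve_ik(*pose(*p,z))) is None else np.round(q,2).tolist() for z in (.25,.015)])
p,q=pose(*A[0],.25)
manip.move_pose(p,q); st()
hand.set_gripper(.76); st()
im,_=eyes.capture("wrist"); cv2.imwrite("pics/w1.png",im)
s=telemetry.read_state(); m=eyes.camera_model("wrist"); print(np.round(m["K"],0).tolist())
hand.set_gripper(1.0)
im2,_=eyes.capture("wrist"); cv2.imwrite("pics/w2.png",im2)
cv2.imwrite("pics/w12.png",np.vstack([cv2.resize(im,(400,300)),cv2.resize(im2,(400,300))]))
E
```

```text
((-104.8, -24), 62, 99.5) [[-0.07, -0.1, 1.96, -0.0, 1.28, -0.58], [-0.07, 0.17, 2.17, -0.0, 0.8, -0.58]]
((-44.8, -24), 62, 99.5) [[-0.06, 0.02, 1.85, -0.0, 1.28, -0.57], [-0.06, 0.27, 2.05, -0.0, 0.83, -0.57]]
((np.float64(-36.8), np.float64(-20.0)), np.float64(62.0), 79) [[-0.06, 0.02, 1.85, -0.0, 1.28, -0.57], [-0.06, 0.26, 2.05, -0.0, 0.83, -0.57]]
((np.float64(-7.724999999999998), np.float64(-24.375)), np.float64(50.45), 79) [[-0.05, 0.07, 1.8, -0.0, 1.28, -0.77], [-0.05, 0.3, 1.99, -0.0, 0.84, -0.77]]
((np.float64(21.35), np.float64(-28.75)), np.float64(38.9), 79) [[-0.05, 0.11, 1.75, -0.0, 1.28, -0.96], [-0.05, 0.34, 1.94, -0.0, 0.86, -0.96]]
((np.float64(50.425), np.float64(-33.125)), np.float64(27.349999999999994), 79) [[-0.04, 0.15, 1.7, -0.0, 1.29, -1.16], [-0.04, 0.38, 1.89, -0.0, 0.87, -1.16]]
((np.float64(79.5), np.float64(-37.5)), np.float64(15.799999999999997), 79) [[-0.04, 0.19, 1.65, -0.0, 1.29, -1.36], [-0.04, 0.41, 1.84, -0.0, 0.89, -1.36]]
 2.63 [ 0.4924 -0.0069  0.25  ] [ 1.  -0.7 -0.6] 0.998
 2.98 [ 0.4923 -0.0073  0.25  ] [ 0.1 -0.7 -0.2] 0.759
[[362.0, 0.0, 324.0], [0.0, 362.0, 231.0], [0.0, 0.0, 1.0]]
```

View pics/w12.png

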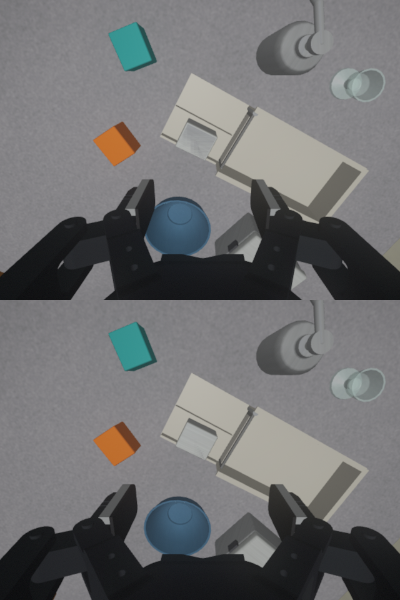

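The wrist view shows the finger gap scaling with the commanded opening (about 120 px against 161 px), as expected. The tin is in its lane and the flap is shut. Next I descend, open the flap, and start the tin.

```bash
python3 - <<'E'
from h import *
p,q=pose((-104.8,-24),62,99.5,.06); manip.line_to(p,q,feed=.2)
p[2]=.015; print(manip.line_to(p,q,feed=.06,threshold=8)); st("down")
for x in (-95,-85,-65,-45):
    p,q=pose((x,-24),62,99.5,.015); manip.line_to(p,q,feed=.06); st(x)
im,_=eyes.capture("scene"); cv2.imwrite("pics/s2.png",cv2.resize(im[190:400,200:420],None,fx=2.7,fy=2.7))
im,_=eyes.capture("wrist"); cv2.imwrite("pics/w3.png",im)
E
```

```text
False
down 5.42 [ 0.4925 -0.0076  0.0151] [0.6 0.3 1.1] 1.004
-95 5.73 [ 0.5022 -0.0074  0.0151] [-1.6  0.2  0.6] 1.001
-85 6.05 [ 0.5117 -0.007   0.0147] [-3.  -0.2 -0.6] 1.002
-65 6.53 [ 0.5306 -0.0069  0.0141] [-4.3 -2.  -2.4] 0.998
-45 7.02 [ 0.5527 -0.0064  0.0151] [-0.8 -4.2 -1.9] 0.999
```

View pics/w3.png

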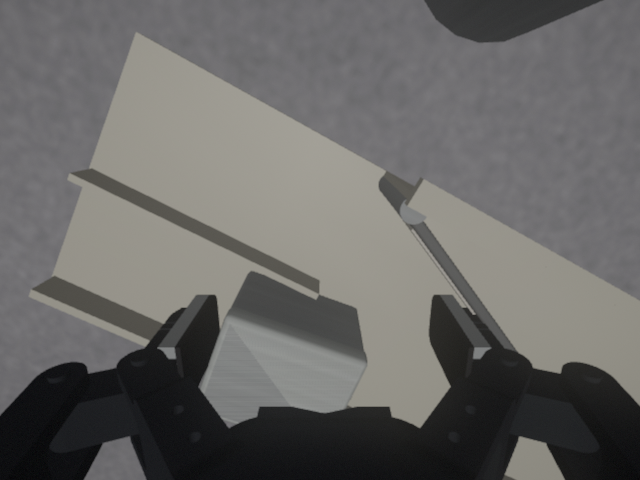

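View pics/s2.png

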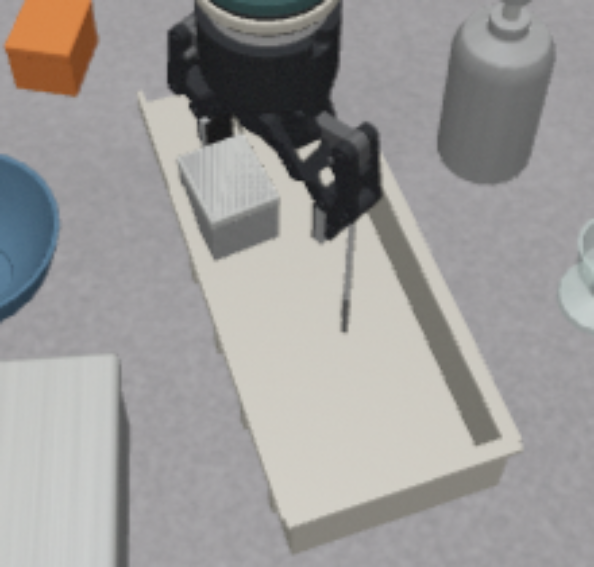

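The flap is held open at about 60° by the left finger, and the tin is upright and entering along the right wall. Next I narrow the fingers, then turn the hand while advancing.

```bash
python3 - <<'E'
from h import *
hand.set_gripper(.76); st("close")
for r,a,d in list(phaseC(12))[:11]:
    p,q=pose(r,a,d,.016)
    hit=manip.line_to(p,q,feed=.06,threshold=20); st(f"{r[0]:.0f} {a:.0f} {hit}")
    if hit: break
im,_=eyes.capture("scene"); im2,_=eyes.capture("wrist")
cv2.imwrite("pics/s3.png",np.hstack([cv2.resize(im[190:400,200:420],(420,400)),cv2.resize(im2,(380,400))]))
E
```

```text
close 7.46 [ 0.5529 -0.0061  0.0158] [-1.3 -3.5  2.6] 0.759
-37 62 False 7.71 [ 0.5514 -0.0069  0.0162] [-0.8 -4.1  1.2] 0.76
-27 58 False 8.0 [ 0.5585 -0.0054  0.0154] [-2.8 -2.7  1.9] 0.759
-17 54 False 8.29 [ 0.5669 -0.0047  0.0153] [-2.7 -3.5 -0.5] 0.759
-8 50 False 8.57 [ 0.5757 -0.004   0.0158] [-1.8 -3.5 -1.1] 0.756
2 47 False 8.86 [ 0.5841 -0.0032  0.0161] [-0.9 -2.9 -0.3] 0.759
12 43 False 9.14 [ 0.592  -0.0026  0.0163] [-0.4 -3.2 -0. ] 0.759
21 39 False 9.42 [ 0.5996 -0.0021  0.0162] [-1.8 -2.6  0.2] 0.762
31 35 False 9.69 [ 0.6071 -0.0017  0.0162] [-0.6 -2.4  0.5] 0.761
41 31 False 9.97 [ 0.6144 -0.0015  0.0161] [-0.3 -2.6 -0.2] 0.759
50 27 False 10.24 [ 0.6217 -0.0015  0.0161] [ 0.5 -2.  -0. ] 0.761
60 24 False 10.52 [ 0.629  -0.0016  0.0161] [-0.6 -1.9 -0.1] 0.758
```

View pics/s3.png

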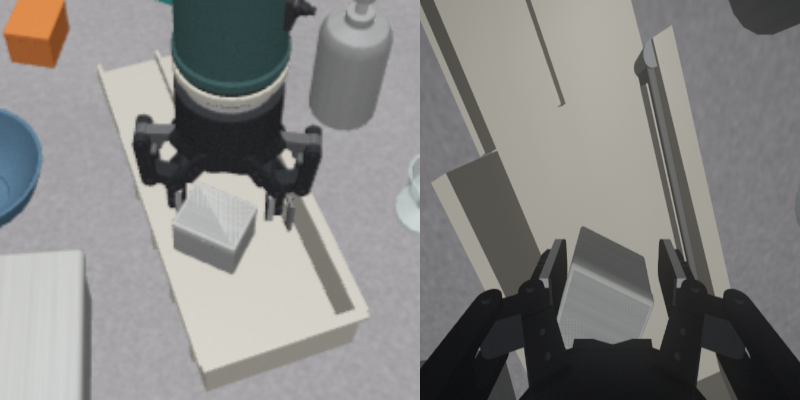

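The tin has entered but its front is turned left. I'll measure its pose from depth before correcting it.

```bash
cat >> h.py <<'E'
def tinpose(name="scene",box=(-10,195,-53,30),show=None):
    im,d=eyes.capture(name); m=eyes.camera_model(name);P=np.array(m["pose"]);K=np.array(m["K"])
    v,u=np.mgrid[:480,:640]; r=np.linalg.solve(K,np.c_[u.ravel(),v.ravel(),np.ones(u.size)].T)*d.ravel()
    W=((P[:3,:3]@(r*np.array([[1],[-1],[-1]]))).T+P[:3,3])
    c=(W[:,:2]-O)@RW*1000; z=W[:,2]*1000
    k=(np.abs(z-47)<5)&(c[:,0]>box[0])&(c[:,0]<box[1])&(c[:,1]>box[2])&(c[:,1]<box[3])
    mask=cv2.morphologyEx(k.reshape(480,640).astype(np.uint8),cv2.MORPH_OPEN,np.ones((3,3)))
    n,l,s,_=cv2.connectedComponentsWithStats(mask)
    i=1+np.argmax(s[1:,4]); t=c[l.ravel()==i].astype(np.float32)
    R=cv2.minAreaRect(t); print("tin",len(t),R,np.round(cv2.boxPoints(R)).tolist(), t.min(0),t.max(0))
    return im
E
python3 - <<'E'
from h import *
im=tinpose()
cv2.imwrite("pics/s4.png",cv2.resize(im[240:350,260:400],None,fx=5,fy=5,interpolation=cv2.INTER_CUBIC))
E
```

```text
tin 1012 ((88.62439727783203, -18.75201416015625), (67.28978729248047, 45.124698638916016), 44.0046272277832) [[49.0, -26.0], [80.0, -58.0], [128.0, -12.0], [97.0, 21.0]] [ 60.46643  -48.091408] [126.41473   18.747759]
```

View pics/s4.png

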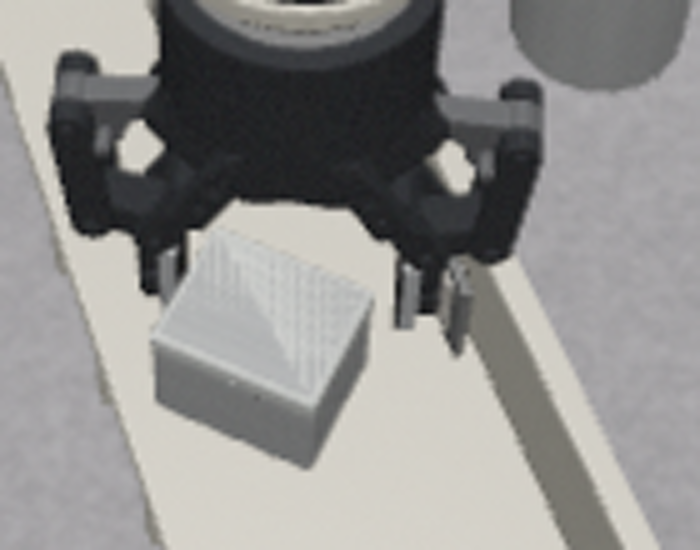

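```bash
python3 - <<'E'
from h import *
P=[]
for u,v in [(225,230),(375,298),(312,402),(153,337)]:
    w=px2w("scene",u/5+260-.4,v/5+240-.4,.047); P.append((w[:2]-O)@RW*1000)
P=np.array(P); print(P.round(1), P.mean(0).round(1)); e=np.roll(P,-1,0)-P
print([(round(np.hypot(*x),1),round(np.degrees(np.arctan2(x[1],x[0])),1)) for x in e])
E
```

```text
[[ 61.1 -15.6]
 [ 98.7  19.1]
 [125.4 -10.8]
 [ 89.7 -47.8]] [ 93.7 -13.8]
[(np.float64(51.1), np.float64(42.6)), (np.float64(40.1), np.float64(-48.3)), (np.float64(51.4), np.float64(-134.0)), (np.float64(43.1), np.float64(131.6))]
```

The tin is upright and inside but turned about 44°, with its rear corner at (61,-16). I'll keep the flap held, swing the pushing finger back, narrow the fingers, and push at the tin's rear-left face, away from the hinge.

```bash
cat >> h.py <<'E'
def go(left,al,d,z=.018,th=20):
    a=np.radians(al); r=np.array(left)-d*np.array([np.sin(a),np.cos(a)])
    hit=manip.line_to(*pose(r,al,d,z),feed=.06,threshold=th); st(f"{np.round(r)} {al:.0f} {hit}"); return hit
E
python3 - <<'E'
from h import *
go((90,37.5),30,79) or go((86,36.5),40,79) or go((82,36),50,79)
hand.set_gripper(.476); st("grip")
go((82,36.5),50,55)
for f in np.linspace(0,1,9)[1:]:
    if go((82+22*f,36.5+2*f),50-27.5*f,55): break
im=tinpose(); im2,_=eyes.capture("wrist")
cv2.imwrite("pics/s5.png",np.hstack([cv2.resize(im[240:350,260:400],(500,393)),cv2.resize(im2,(300,393))]))
E
```

```text
[ 51. -31.] 30 False 10.93 [ 6.233e-01 -1.000e-04  1.820e-02] [ 0.1 -2.4 -0.2] 0.76
[ 35. -24.] 40 False 11.26 [0.6136 0.0026 0.0181] [-0.2 -2.4  0.5] 0.76
[ 21. -15.] 50 False 11.58 [0.6047 0.0066 0.018 ] [-0.3 -3.1 -0.4] 0.757
grip 11.94 [0.6052 0.0065 0.0183] [ 1.3 -3.   2.3] 0.481
[40.  1.] 50 False 12.3 [0.6134 0.0156 0.0175] [-1.  -3.1 -0.7] 0.477
[45. -1.] 47 False 12.55 [0.6171 0.0143 0.0177] [-0.2 -2.8 -1.4] 0.478
[50. -3.] 43 False 12.8 [0.6212 0.0134 0.0179] [-0.9 -1.4 -1.5] 0.477
[55. -5.] 40 False 13.05 [0.6253 0.0127 0.018 ] [-0.2 -2.9 -0.9] 0.475
[60. -7.] 36 False 13.3 [0.6294 0.0121 0.0181] [-0.3 -1.8 -0.4] 0.478
[66. -8.] 33 False 13.55 [0.6336 0.0115 0.0181] [-0.2 -2.4 -0.5] 0.476
[ 72. -10.] 29 False 13.8 [0.6378 0.0111 0.0181] [ 0.1 -2.5  0.4] 0.476
[ 77. -11.] 26 False 14.05 [0.642  0.0107 0.0181] [-0.  -1.3 -0.3] 0.474
[ 83. -12.] 22 False 14.3 [0.6463 0.0103 0.0181] [ 0.  -3.3 -0.1] 0.475
tin 1077 ((119.29244232177734, -19.980125427246094), (54.9344367980957, 47.330909729003906), 51.607154846191406) [[84.0, -27.0], [121.0, -56.0], [155.0, -13.0], [118.0, 16.0]] [ 86.89685 -52.50184] [153.55426   12.876345]
```

View pics/s5.png

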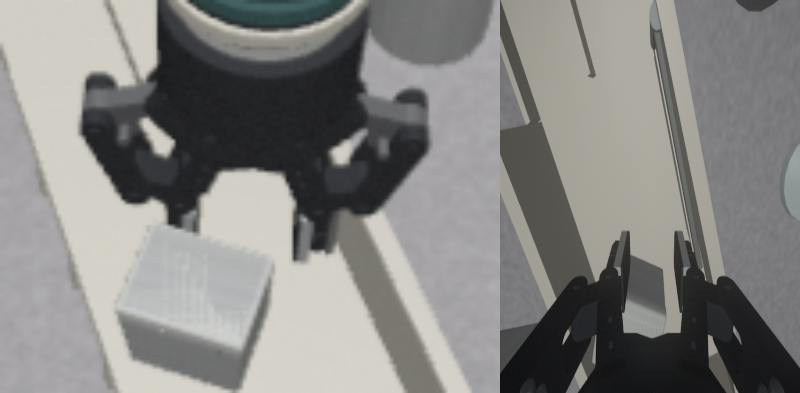

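The tin is now at about (119,-20). Its nearest corner is about 116 mm from the hinge, against the flap's 105 mm sweep. I'll lift straight out and check.

```bash
python3 - <<'E'
from h import *
p=telemetry.read_state()["ee_pos"].copy(); p[2]=.14; manip.line_to(p,feed=.2); st("up")
p[2]=.3; manip.line_to(p,feed=.3); 
manip.move_pose([.42,.0,.38],telemetry.read_state()["tcp_rot"]); manip.pause(1.5); st("away")
im=tinpose("scene"); t,_=eyes.capture("top")
cv2.imwrite("pics/s6.png",np.hstack([cv2.resize(im[180:400,130:450],(480,330)),cv2.resize(t[60:390,200:520],(320,330))]))
E
```

```text
up 15.16 [0.6455 0.0106 0.139 ] [-0.1  0.1 -0.5] 0.473
away 18.29 [ 0.42 -0.    0.38] [ 0.4 -0.6 -0.1] 0.473
tin 1049 ((119.78802490234375, -20.455860137939453), (55.20771789550781, 45.82526779174805), 51.33365249633789) [[85.0, -28.0], [120.0, -56.0], [155.0, -13.0], [119.0, 15.0]] [ 86.27236  -52.792114] [151.02133   13.058639]
```

View pics/s6.png

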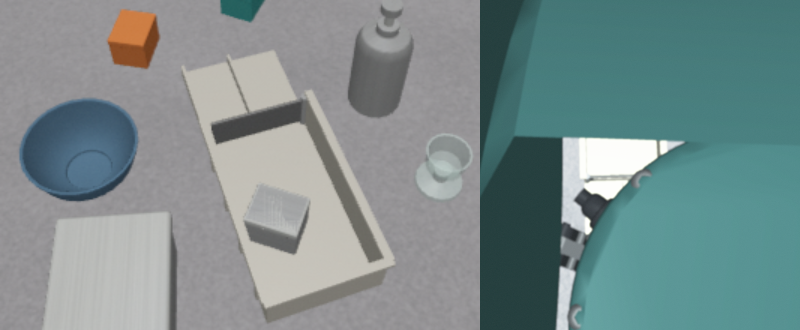

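The scene view shows the flap shut across the doorway (crop 212–303, 105–140). The tin stands upright inside at (277,217), and the bystanders haven't moved. I'm handing in.

```bash
python3 -c "
from h import *
manip.pause(1); print(manip.hand_in())"
```

```text
the job is handed in; nothing more can be done
None
```

The tin is in the crate, standing upright, and the flap has swung fully shut behind it. I've handed the job in at about 19 s of robot time.

- **How it went:** The left finger pushed the flap open and kept it open throughout. The right finger pushed the tin along the runner and in through the doorway, and the tin was never gripped.
- **What went off plan:** Inside, the tin turned about 45° to the left. With the flap still held open, I moved the pushing finger over and pushed the tin on, away from the hinge.
- **Last checks:** The tin's centre was about 120 mm past the doorway, and its nearest corner was about 116 mm from the hinge, against the flap's 105 mm sweep. In the final picture the other things on the shelf looked unmoved, and the robot was clear of everything. The contact force readings stayed within about 5 N.
- **Checks that fell short:** The tin is still turned in the crate rather than square to it. The final top view was blocked by the arm, so "shut" rests on the scene camera alone.

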